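# Trip the strip magazine's tray catch with the release pin

### The arm

A 7-joint arm with a two-finger parallel gripper is mounted at the origin on the work surface; the furniture and walls round the work are solid. World frame = base frame: x ahead of the robot, y to its left, z up, the work surface at z = 0. Lengths are in m, angles in rad, forces in N, time in s.
With the tool pointing down it reaches from about 0.425 to 0.925 m from the base axis. Payload 6.8 kg.
Tool frame: the origin (TCP) lies between the finger pads; the fingertips stand finger_overhang ahead of it and the grasp point (between the pads) lies 6 mm ahead of it (finger_overhang is the distance from the TCP to the fingertips, in m); z points along the fingers, y is the line along which they close (so a half turn about z gives the same grasp; the last joint's range is limited). The gripper opens to 85 mm and grips with 20 to 120 N. Pads are 22 mm wide; open, the fingers measure 114 mm over their backs; the gripper's body (76 mm by 85 mm) begins 54 mm behind the grasp point. The pads swing forward as they close: fully open they stand 13 mm farther back than shut.
Start: joints at [0.996, 0.477, 0.022, 1.555, -0.011, 1.109, -0.083], TCP at [0.304, -0.603, 0.256] pointing down, gripper open.
Joint ranges: [-2.96, 2.96], [-0.34, 2.1], [-1.41, 1.46], [0.24, 2.44], [-1.37, 4.51], [0.17, 1.92], [-2.96, 2.96]. Speed limits (rad/s): [2.39, 2.39, 3.14, 3.14, 3.14, 3.14, 3.14].

### API

Orientations are given as a unit quaternion [w, x, y, z].
In Python, from station import * gives the robot as it stands.
- The arm moves only by the tool drive_tool, never from a script. Its argument "increments" is a list of rows, each an object of numbers: "claw": the finger opening in m, from 0 to 0.0854; "dx", "dy", "dz": the shift along the tool's x, y, z in m; "wx", "wy", "wz": the turn, a rotation vector about the tool's x, y, z in degrees. A call has 1 to 20 rows; each row shifts and turns the commanded pose from where the row before left it, along the tool's axes as they then stand; what a row does not reach is not made up. A row lasts 1/8 s, in which the tool goes at most 62.5 mm and 10.7 degrees, less where a joint would pass 70% of its speed; a pose out of reach is approached as far as the arm can. A call with a gripper value outside its range is refused whole. The fingers move at their own pace and stop on an object; "newtons" is the grip in N (left out, the last holds). Time passes only in rows, so rows that do not move let the fingers close. It gives the time, the measured TCP pose, the force, the opening and the grip force at its end, in the units of the state.
- get_obs(): the state, without advancing time (a new reading comes with each control period).
- read_camera(name): name is "side" or "top"; returns (picture, depth): 480x640x3 uint8, red, green, blue; 480x640 float32, m along the optical axis (not along the pixel's ray), 0 where there is no reading.
- calibration(name): a dict with "intrinsics" (3x3 intrinsics, pixels), "R" (3x3) and "t" (3): a world point X has camera coordinates R X + t. Camera axes: x right, y down, z forward; pixel columns grow to the right and rows downward; lengths in m; the calibration is good to about 2 mm. A picture is of the moment at which its call begins. calibration takes no time and is no camera call.
- hand_in(): hands the job in; it is judged then, once.
The state is a dict: "t": time; "q": joint angles; "joint_vel": joint speeds; "joint_torque": joint torques, N m; "eef_pos": TCP position; "tool_rot": TCP orientation; "contact_force": force on the tool from outside, world axes, zero at the start; "torque": the same for the moment, N m; "gripper_width": opening from 0.0 (shut) to 1.0 (fully open); "grasp_force": force on a finger pad.
Only numpy, scipy, OpenCV 4.12 (cv2) and the standard library are available. Lean on these libraries where they do the work, as an engineer would, in place of code of your own. Each camera call takes 0.05 s, during which the arm holds its last target. There are 200 camera calls.

### The job

Take the long slim pin from the wooden punch stand, push it straight down through the round hole in the top of the grey strip magazine so that the hidden catch lets go and the sprung tray pops out, then draw the pin out again and leave it in the open white carton.

Things in the scene. Friction and masses are not known exactly. Their poses are not given: they have to be found in the camera images.
- release_pin_grip (a point): Handle centre of the release pin, standing upright in an end socket (30 mm deep) of the stand. Wooden handle 22 mm across, 40 mm tall; below it an 8 mm steel shank, tip 95 mm below this point. About 80 g. y axis along the row of tools: close fingers along x. Lift 80 mm to clear the other tools. It is the slim one standing taller: handle top 125 mm above the table (short one 92 mm).
- stand: Fixed wooden punch stand 50 x 160 x 40 mm, origin under its centre, y along the row of three tools 50 mm apart. Middle: a thick drift, 26 mm shank, as tall as the release pin, too thick for the hole. Ends, in either order: the release pin and a stub pin with the same handle but a shank 33 mm shorter, too short to reach the catch.
- access_hole (a point): Mouth centre of the 22 mm round hole in the steel top of the strip magazine: fixed grey case 190 x 100 x 80 mm high, x from tray front (near robot) to back, hole 55 mm behind its middle. Hidden pad of the catch 35 mm below the mouth; pushed down 6 mm it frees the tray, it stops at 15 mm. Put the pin's tip 42 to 48 mm below the mouth. Spring 2 to 5 N.
- tray (a joint): How far the magazine's tray has slid out of its front, towards the robot, in m: 0 shut and caught, 0.07 fully out. Its spring drives it out in about half a second once the catch is freed, and keeps it out.
- carton_floor (a point): Centre of the inner floor of the open white carton, fixed, 110 x 108 mm, 100 mm high, 2 mm walls, x and y along its sides. Let go of the pin with its tip 10 to 40 mm above this floor; it may fall over and lean inside.
Mind the look-alikes: they are no part of the job. Leave any black look-alike of the part that bears carton_floor alone.

How it is judged:
On the way:
1. with the pin through the access hole, the tray comes free (horizontal distance between release_pin_grip and access_hole below 0.02 m and z of release_pin_grip in the frame of access_hole below 0.08 m and value of joint tray above 0.008 m), for 0.02 s.
At the end, for the whole second after the job is handed in: The tray stands at least 55 mm out, and the release pin lies or leans, let go, inside the carton: its handle's centre is between the carton walls (within 55 mm of the middle along each side) and less than 105 mm above the carton floor (value of joint tray above 0.055 m and x of release_pin_grip in the frame of carton_floor between -0.055 and 0.055 m and y of release_pin_grip in the frame of carton_floor between -0.055 and 0.055 m and z of release_pin_grip in the frame of carton_floor below 0.105 m); the robot touches nothing.
It also fails if it takes over 48 s, if anything falls off the work surface, if the arm or the gripper's body presses on something with over 40 N, if the wrist force passes 120 N, or if a joint passes its speed limit or range.

## Working session

There is one attempt and no reset: what is moved stays moved. The work goes in short steps, Python scripts to look and compute and a tool call to move; the robot and the scene stay as the last step left them, time stands still between calls to the robot, and variables do not carry over. Pictures are saved under pics/ and viewed, at most 10 in all, crops included, and the job is handed in when it is done.

Besides the shell and the picture viewer there is one more tool, called after "Request:" in YAML: its name, and indented under it one key for each argument. drive_tool: Moves the arm, as the interface text tells. Its arguments: {"type":"object","properties":{"increments":{"type":"array","items":{"type":"object","properties":{"claw":{"type":"number"},"dx":{"type":"number"},"dy":{"type":"number"},"dz":{"type":"number"},"wx":{"type":"number"},"wy":{"type":"number"},"wz":{"type":"number"}}}},"newtons":{"type":"number"}},"required":["increments"]}

```bash
mkdir -p pics; python3 - <<'E'
from station import *
import cv2,numpy as np
for n in("top","side"):
    p,d=read_camera(n); cv2.imwrite(f"pics/{n}0.png",p[:,:,::-1]); np.save(f"{n}_d.npy",d)
    c=calibration(n); print(n,c["intrinsics"],c["R"],c["t"], -c["R"].T@c["t"])
o=get_obs(); print(o)
try: print(finger_overhang)
except Exception as e: print(e)
E
```

```text
top [[489.84912157   0.         316.6077614 ]
 [  0.         489.84912157 234.29347639]
 [  0.           0.           1.        ]] [[ 3.58167949e-03 -9.99993259e-01 -8.08331251e-04]
 [-9.93768667e-01 -3.46932946e-03 -1.11408257e-01]
 [ 1.11404702e-01  1.20232294e-03 -9.93774394e-01]] [-0.04537463  0.46184391  1.13877536] [ 0.3322636  -0.04514121  1.18310234]
side [[453.02772018   0.         316.27803124]
 [  0.         453.02772018 242.75453544]
 [  0.           0.           1.        ]] [[-0.87923054 -0.4760052   0.0193056 ]
 [-0.22088164  0.37141589 -0.90181014]
 [ 0.42209591 -0.79716328 -0.431701  ]] [0.40583854 0.20907834 0.66548073] [0.12211051 0.64602303 0.46800271]
{'t': 0.1, 'q': array([ 0.99590262,  0.47770108,  0.02233954,  1.5563523 , -0.01150532,
        1.10928957, -0.08314848]), 'joint_vel': array([-5.02991640e-05, -1.79203930e-03,  6.36255503e-04, -2.42192069e-03,
        1.61233878e-03, -1.00200719e-03, -5.05739054e-04]), 'joint_torque': array([ 4.59991992e-03, -5.97768581e+01,  1.61397178e+00, -2.81956762e+01,
        1.28489966e-02,  5.04431926e-03, -3.96337759e-05]), 'eef_pos': array([ 0.30354229, -0.60234965,  0.25543392]), 'tool_rot': array([-7.74428130e-04,  9.72889298e-01,  2.31269878e-01, -2.41235342e-04]), 'contact_force': array([-0.31690253, -0.18947365, -0.72512758]), 'torque': array([-0.04953571, -0.02378935, -0.02069851]), 'grasp_force': 0.0, 'gripper_width': 0.997280366391943}
0.025
```

View pics/top0.png

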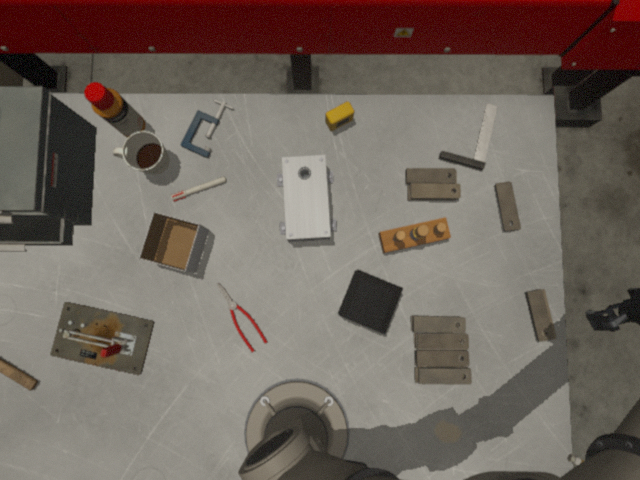

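View pics/side0.png

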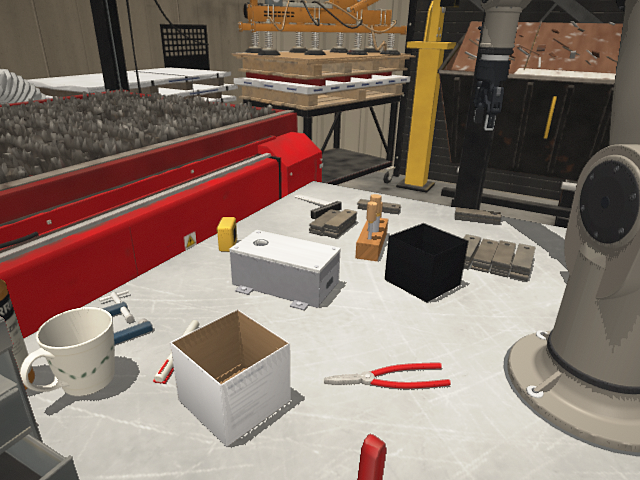

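The top view shows the magazine with its hole at about (305,173), the stand at about (415,235) with three handles, the white carton at about (175,243), and the black look-alike at (370,302). I'll enlarge these.

```bash
cat > h.py <<'E'
import numpy as np
from station import *
def ray(n,u,v,z):
    "world point on pixel ray at height z"
    c=calibration(n);R=c["R"];C=-R.T@c["t"]
    r=R.T@np.linalg.solve(c["intrinsics"],[u,v,1.]);return C+r*(z-C[2])/r[2]
def pt(n,u,v,d):
    c=calibration(n);return c["R"].T@(np.linalg.solve(c["intrinsics"],[u,v,1.])*d-c["t"])
E
python3 - <<'E'
import cv2,numpy as np
a=cv2.imread("pics/top0.png");b=cv2.imread("pics/side0.png")
f=lambda i,x,y,w,h,s:cv2.resize(i[y:y+h,x:x+w],None,fx=s,fy=s,interpolation=cv2.INTER_CUBIC)
# each 400x300
m=np.vstack([np.hstack([f(a,370,205,100,75,4),f(a,255,145,100,75,4)]),np.hstack([f(a,130,205,100,75,4),f(b,340,185,80,60,5)])])
cv2.imwrite("pics/m1.png",m)
E
```

```text
(no output)
```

View pics/m1.png

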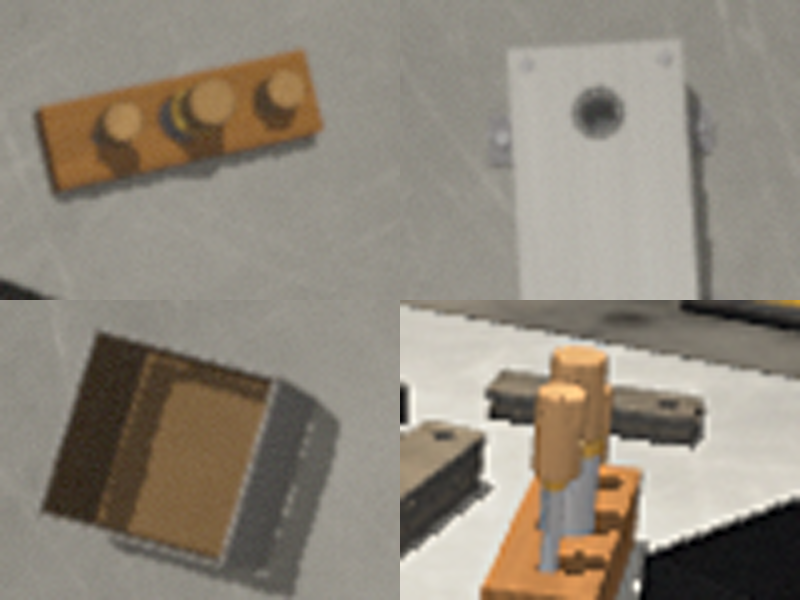

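```bash
python3 - <<'E'
from h import *
d=np.load("top_d.npy")
P=lambda ox,oy,u,v:(ox+u/4-.4,oy+v/4-.4)
for nm,(u,v) in dict(L=(123,121),M=(211,102),R=(287,90)).items():
    x,y=P(370,205,u,v); dd=np.median(d[round(y)-1:round(y)+2,round(x)-1:round(x)+2]); print(nm,x,y,pt("top",x,y,dd),ray("top",x,y,.125 if nm!='R' else .092))
cs=np.array([ray("top",*P(370,205,*c),.04) for c in[(38,108),(305,50),(322,128),(55,193)]])
print("stand",cs.round(4),cs.mean(0),np.linalg.norm(np.roll(cs,-1,0)-cs,axis=1))
print("axis",np.degrees(np.arctan2(*( (cs[0]+cs[3]-cs[1]-cs[2])[[1,0]]))))
x,y=P(255,145,598,0) if 0 else P(255,145,198,111); print("hole",ray("top",x,y,.08))
# magazine top corners
m=np.array([ray("top",*c,.08) for c in[P(255,145,108,50),P(255,145,282,40),(329,238.5),(286.5,240)]]);print("mag",m.round(4),np.linalg.norm(np.roll(m,-1,0)-m,axis=1))
k=m.mean(0);ax=(m[0]+m[1]-m[2]-m[3]);ax/=np.linalg.norm(ax);print("hole from mag",k+.055*ax,np.degrees(np.arctan2(ax[1],ax[0])))
c=np.array([ray("top",*P(130,205,u,v-300),.1) for u,v in[(98,332),(274,379),(221,562),(42,514)]]);print("carton",c.round(4),c.mean(0),np.linalg.norm(np.roll(c,-1,0)-c,axis=1))
a=c[1]-c[2];print(np.degrees(np.arctan2(a[1],a[0])))
x,y=P(130,205,190,170);print("floor",pt("top",x,y,d[round(y),round(x)]))
# magazine top & carton rim depth
print(pt("top",305,200,d[200,305]))
# side-view hole and pin top
print("side hole",ray("side",261.5,242.5,.08)); 
print("side pin top",ray("side",340+562/5-80-.4 if 0 else 340+(562-400)/5-.4,185+(388-300)/5-.4,.125))
E
```

```text
L 400.35 234.85 [ 0.45032028 -0.22587123  0.12480039] [ 0.45029801 -0.22583715  0.125     ]
M 422.35 230.1 [ 0.4608698  -0.27386172  0.124934  ] [ 0.46086178 -0.27384745  0.125     ]
R 441.35 227.1 [ 0.47193944 -0.3240292   0.09094167] [ 0.47180409 -0.32375896  0.092     ]
stand [[ 0.4673 -0.1906  0.04  ]
 [ 0.5022 -0.3482  0.04  ]
 [ 0.4561 -0.357   0.04  ]
 [ 0.4173 -0.2     0.04  ]] [ 0.46072264 -0.27393741  0.04      ] [0.16150561 0.04702049 0.16176196 0.05086906]
axis 103.18319540959858
hole [ 0.59910217 -0.01454246  0.08      ]
mag [[ 0.6348  0.0376  0.08  ]
 [ 0.6411 -0.0627  0.08  ]
 [ 0.4464 -0.0719  0.08  ]
 [ 0.4427  0.0243  0.08  ]] [0.10053359 0.19485885 0.09625338 0.19260555]
hole from mag [ 0.59617002 -0.01500133  0.08      ] 3.3231301628102896
carton [[0.5012 0.3198 0.1   ]
 [0.4751 0.2206 0.1   ]
 [0.3731 0.2467 0.1   ]
 [0.3993 0.3467 0.1   ]] [0.43718536 0.28344742 0.1       ] [0.10263131 0.1052403  0.10333153 0.10542679]
-14.383252289365613
floor [0.43222089 0.29345158 0.00302293]
[ 0.53392433 -0.01711295  0.08394515]
side hole [ 0.59514049 -0.01610264  0.08      ]
side pin top [ 0.45047901 -0.22867012  0.125     ]
```

```bash
cat >> h.py <<'E'
from scipy.spatial.transform import Rotation as Ro
def go(x,y,z,yaw=None):
    "tool-frame shift to TCP target; then turn to tool-down with tool y at yaw deg"
    o=get_obs();w,a,b,c=o["tool_rot"];R=Ro.from_quat([a,b,c,w])
    print("t",o["t"],"p",o["eef_pos"].round(4),"tilt z",R.as_matrix()[:,2].round(4),"F",o["contact_force"].round(1),"w",round(o["gripper_width"]*.0854,4),"g",o["grasp_force"])
    print("d",R.inv().apply(np.array([x,y,z])-o["eef_pos"]).round(4))
    if yaw is not None:
        s=np.radians(yaw);Y=np.array([np.cos(s),np.sin(s),0]);Z=np.array([0,0,-1.]);T=Ro.from_matrix(np.c_[np.cross(Y,Z),Y,Z])
        print("turn deg",np.degrees((R.inv()*T).as_rotvec()).round(2),"q",o["q"].round(2))
E
python3 -c "
from h import *
go(.4503,-.2265,.2354,13.2)"
```

```text
t 0.1 p [ 0.3035 -0.6023  0.2554] tilt z [-8.0e-04  1.4e-03 -1.0e+00] F [-0.3 -0.2 -0.7] w 0.0852 g 0.0
d [ 0.3002 -0.2696  0.0204]
turn deg [-8.000e-02 -6.000e-02 -7.646e+01] q [ 1.    0.48  0.02  1.56 -0.01  1.11 -0.08]
```

Request:
drive_tool:
  increments:
    - {"dx":0.03,"dy":-0.027,"dz":0.002,"claw":0.0854}
    - {"dx":0.03,"dy":-0.027,"dz":0.002}
    - {"dx":0.03,"dy":-0.027,"dz":0.002}
    - {"dx":0.03,"dy":-0.027,"dz":0.002}
    - {"dx":0.03,"dy":-0.027,"dz":0.002}
    - {"dx":0.03,"dy":-0.027,"dz":0.002}
    - {"dx":0.03,"dy":-0.027,"dz":0.002}
    - {"dx":0.03,"dy":-0.027,"dz":0.002}
    - {"dx":0.03,"dy":-0.027,"dz":0.002}
    - {"dx":0.03,"dy":-0.027,"dz":0.002}
    - {"wz":-9.55}
    - {"wz":-9.55}
    - {"wz":-9.55}
    - {"wz":-9.55}
    - {"wz":-9.55}
    - {"wz":-9.55}
    - {"wz":-9.55}
    - {"wz":-9.55}
    - {}
    - {}

```text
schema error: expected keys claw, dx, dy, dz, wx, wy, wz
```

```bash
python3 -c "
from h import *
go(.4503,-.2265,.111,13.2)"
```

```text
t 0.1 p [ 0.3035 -0.6023  0.2554] tilt z [-8.0e-04  1.4e-03 -1.0e+00] F [-0.3 -0.2 -0.7] w 0.0852 g 0.0
d [ 0.3002 -0.2694  0.1448]
turn deg [-8.000e-02 -6.000e-02 -7.646e+01] q [ 1.    0.48  0.02  1.56 -0.01  1.11 -0.08]
```

Request:
drive_tool:
  increments:
    - {"claw":0.085,"dx":0.03,"dy":-0.027,"dz":0.002,"wx":0,"wy":0,"wz":0}
    - {"claw":0.085,"dx":0.03,"dy":-0.027,"dz":0.002,"wx":0,"wy":0,"wz":0}
    - {"claw":0.085,"dx":0.03,"dy":-0.027,"dz":0.002,"wx":0,"wy":0,"wz":0}
    - {"claw":0.085,"dx":0.03,"dy":-0.027,"dz":0.002,"wx":0,"wy":0,"wz":0}
    - {"claw":0.085,"dx":0.03,"dy":-0.027,"dz":0.002,"wx":0,"wy":0,"wz":0}
    - {"claw":0.085,"dx":0.03,"dy":-0.027,"dz":0.002,"wx":0,"wy":0,"wz":0}
    - {"claw":0.085,"dx":0.03,"dy":-0.027,"dz":0.002,"wx":0,"wy":0,"wz":0}
    - {"claw":0.085,"dx":0.03,"dy":-0.027,"dz":0.002,"wx":0,"wy":0,"wz":0}
    - {"claw":0.085,"dx":0.03,"dy":-0.027,"dz":0.002,"wx":0,"wy":0,"wz":0}
    - {"claw":0.085,"dx":0.03,"dy":-0.027,"dz":0.002,"wx":0,"wy":0,"wz":0}
    - {"claw":0.085,"dx":0,"dy":0,"dz":0,"wx":0,"wy":0,"wz":-9.55}
    - {"claw":0.085,"dx":0,"dy":0,"dz":0,"wx":0,"wy":0,"wz":-9.55}
    - {"claw":0.085,"dx":0,"dy":0,"dz":0,"wx":0,"wy":0,"wz":-9.55}
    - {"claw":0.085,"dx":0,"dy":0,"dz":0,"wx":0,"wy":0,"wz":-9.55}
    - {"claw":0.085,"dx":0,"dy":0,"dz":0,"wx":0,"wy":0,"wz":-9.55}
    - {"claw":0.085,"dx":0,"dy":0,"dz":0,"wx":0,"wy":0,"wz":-9.55}
    - {"claw":0.085,"dx":0,"dy":0,"dz":0,"wx":0,"wy":0,"wz":-9.55}
    - {"claw":0.085,"dx":0,"dy":0,"dz":0,"wx":0,"wy":0,"wz":-9.55}
    - {"claw":0.085,"dx":0,"dy":0,"dz":0,"wx":0,"wy":0,"wz":0}

```text
t: 2.48
eef_pos: [0.4499, -0.2267, 0.236]
tool_rot: [-0.0, 0.622, 0.783, -0.0]
contact_force: [-0.7, 0.5, 0.5]
gripper_width: 0.995
grasp_force: 0.0
```

```bash
python3 -c "
from h import *
go(.4503,-.2265,.111,13.2)"
```

```text
t 2.475 p [ 0.4499 -0.2267  0.236 ] tilt z [-5.e-04  3.e-04 -1.e+00] F [-0.7  0.5  0.5] w 0.085 g 0.0
d [0.     0.0005 0.125 ]
turn deg [-0.02 -0.02 -0.15] q [ 0.65  0.24 -0.36  1.96  0.1   0.96  0.47]
```

Request:
drive_tool:
  newtons: 60
  increments:
    - {"claw":0.085,"dx":0,"dy":0.0005,"dz":0.02,"wx":0,"wy":0,"wz":0}
    - {"claw":0.085,"dx":0,"dy":0,"dz":0.02,"wx":0,"wy":0,"wz":0}
    - {"claw":0.085,"dx":0,"dy":0,"dz":0.02,"wx":0,"wy":0,"wz":0}
    - {"claw":0.085,"dx":0,"dy":0,"dz":0.02,"wx":0,"wy":0,"wz":0}
    - {"claw":0.085,"dx":0,"dy":0,"dz":0.02,"wx":0,"wy":0,"wz":0}
    - {"claw":0.085,"dx":0,"dy":0,"dz":0.015,"wx":0,"wy":0,"wz":0}
    - {"claw":0.085,"dx":0,"dy":0,"dz":0.009,"wx":0,"wy":0,"wz":0}
    - {"claw":0.03,"dx":0,"dy":0,"dz":0,"wx":0,"wy":0,"wz":0}
    - {"claw":0.03,"dx":0,"dy":0,"dz":0,"wx":0,"wy":0,"wz":0}
    - {"claw":0.01,"dx":0,"dy":0,"dz":0,"wx":0,"wy":0,"wz":0}
    - {"claw":0.01,"dx":0,"dy":0,"dz":0,"wx":0,"wy":0,"wz":0}
    - {"claw":0.01,"dx":0,"dy":0,"dz":0,"wx":0,"wy":0,"wz":0}
    - {"claw":0.01,"dx":0,"dy":0,"dz":0,"wx":0,"wy":0,"wz":0}

```text
t: 4.1
eef_pos: [0.4507, -0.2269, 0.1128]
tool_rot: [0.0, 0.622, 0.783, -0.0]
contact_force: [-1.6, 0.2, 5.6]
gripper_width: 0.238
grasp_force: 58.5
```

```bash
python3 - <<'E'
from h import *
import cv2
go(.4503,-.2265,.211,13.2)
p,d=read_camera("side");q=read_camera("top")[0]
f=lambda i,x,y:cv2.resize(i[y:y+100,x:x+100],None,fx=4,fy=4,interpolation=cv2.INTER_CUBIC)
cv2.imwrite("pics/g1.png",np.hstack([f(p,320,160),f(q,365,180)])[:,:,::-1])
E
```

```text
t 4.1 p [ 0.4507 -0.2269  0.1128] tilt z [ 1.e-04 -6.e-04 -1.e+00] F [-1.6  0.2  5.6] w 0.0203 g 58.48281526006758
d [ 0.0004 -0.0003 -0.0982]
turn deg [-0.    0.03 -0.07] q [ 0.61  0.42 -0.32  2.06  0.2   0.69  0.38]
```

View pics/g1.png

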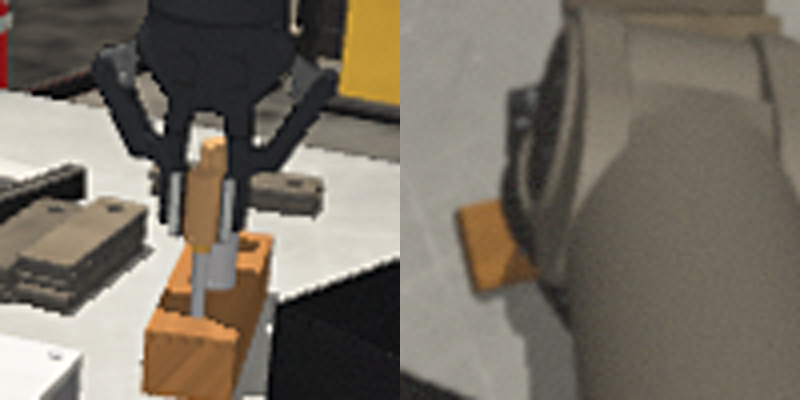

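Request:
drive_tool:
  increments:
    - {"claw":0.01,"dx":0,"dy":0,"dz":-0.02,"wx":0,"wy":0,"wz":0}
    - {"claw":0.01,"dx":0,"dy":0,"dz":-0.025,"wx":0,"wy":0,"wz":0}
    - {"claw":0.01,"dx":0,"dy":0,"dz":-0.025,"wx":0,"wy":0,"wz":0}
    - {"claw":0.01,"dx":0,"dy":0,"dz":-0.025,"wx":0,"wy":0,"wz":0}
    - {"claw":0.01,"dx":0,"dy":0,"dz":-0.025,"wx":0,"wy":0,"wz":0}
    - {"claw":0.01,"dx":0.0215,"dy":0.024,"dz":0,"wx":0,"wy":0,"wz":0}
    - {"claw":0.01,"dx":0.0215,"dy":0.024,"dz":0,"wx":0,"wy":0,"wz":0}
    - {"claw":0.01,"dx":0.0215,"dy":0.024,"dz":0,"wx":0,"wy":0,"wz":0}
    - {"claw":0.01,"dx":0.0215,"dy":0.024,"dz":0,"wx":0,"wy":0,"wz":0}
    - {"claw":0.01,"dx":0.0215,"dy":0.024,"dz":0,"wx":0,"wy":0,"wz":0}
    - {"claw":0.01,"dx":0.0215,"dy":0.024,"dz":0,"wx":0,"wy":0,"wz":0}
    - {"claw":0.01,"dx":0.0215,"dy":0.024,"dz":0,"wx":0,"wy":0,"wz":0}
    - {"claw":0.01,"dx":0.0215,"dy":0.024,"dz":0,"wx":0,"wy":0,"wz":0}
    - {"claw":0.01,"dx":0,"dy":0,"dz":0,"wx":0,"wy":0,"wz":0}
    - {"claw":0.01,"dx":0,"dy":0,"dz":0,"wx":0,"wy":0,"wz":0}

```text
t: 6.08
eef_pos: [0.5981, -0.016, 0.2319]
tool_rot: [-0.0, 0.622, 0.783, -0.0]
contact_force: [-0.3, 0.2, -0.7]
gripper_width: 0.242
grasp_force: 58.8
```

```bash
python3 - <<'E'
from h import *
import cv2
go(.597,-.0153,.19,13.2)
p,d=read_camera("side")
f=lambda i,x,y:cv2.resize(i[y:y+150,x:x+200],None,fx=4,fy=4,interpolation=cv2.INTER_CUBIC)
cv2.imwrite("pics/h1.png",f(p,180,130)[:,:,::-1])
o=get_obs()["eef_pos"];c=calibration("side")
for z in(.02,-.0078-.095):
  X=c["intrinsics"]@(c["R"]@(o+[0,0,z])+c["t"]);print(X[:2]/X[2])
E
```

```text
t 6.075 p [ 0.5981 -0.016   0.2319] tilt z [-9.e-04 -5.e-04 -1.e+00] F [-0.3  0.2 -0.7] w 0.0207 g 58.79803802235983
d [ 0.0009 -0.0008  0.0419]
turn deg [-0.06  0.02 -0.07] q [ 0.26  0.41 -0.44  1.75  0.2   1.03 -0.02]
[257.23296079 156.59124614]
[259.5819689  219.12474387]
```

View pics/h1.png

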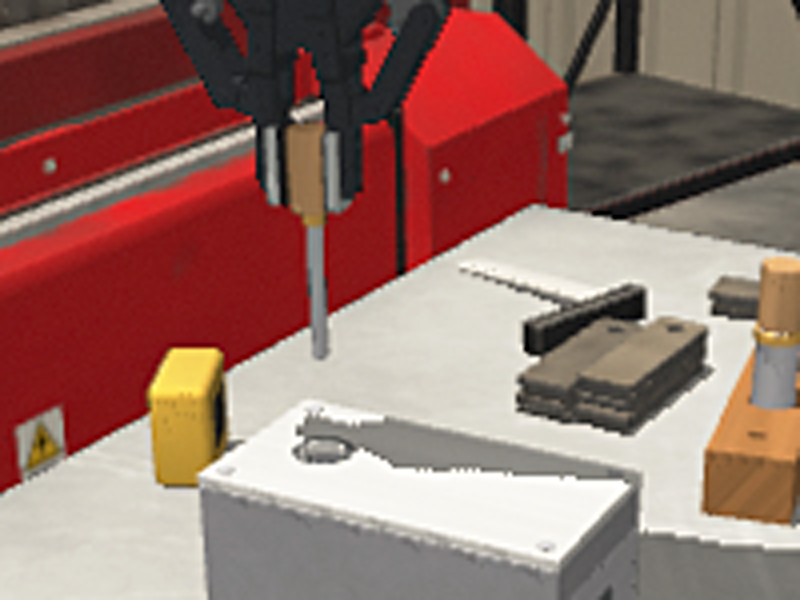

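The pin hangs straight, with its tip at (259.7, 219), right where I predicted. The hole is at about (260.6, 242.4), so the two line up and I can descend.

Request:
drive_tool:
  increments:
    - {"claw":0.01,"dx":0.001,"dy":-0.001,"dz":0.015,"wx":0,"wy":0,"wz":0}
    - {"claw":0.01,"dx":0,"dy":0,"dz":0.015,"wx":0,"wy":0,"wz":0}
    - {"claw":0.01,"dx":0,"dy":0,"dz":0.01,"wx":0,"wy":0,"wz":0}
    - {"claw":0.01,"dx":0,"dy":0,"dz":0.008,"wx":0,"wy":0,"wz":0}
    - {"claw":0.01,"dx":0,"dy":0,"dz":0.006,"wx":0,"wy":0,"wz":0}
    - {"claw":0.01,"dx":0,"dy":0,"dz":0.006,"wx":0,"wy":0,"wz":0}
    - {"claw":0.01,"dx":0,"dy":0,"dz":0,"wx":0,"wy":0,"wz":0}

```text
t: 7.0
eef_pos: [0.5972, -0.0147, 0.1719]
tool_rot: [-0.0, 0.622, 0.783, -0.0]
contact_force: [0.3, 0.6, -1.2]
gripper_width: 0.238
grasp_force: 58.8
```

Tip is about 11 mm inside with no force on it. I'll continue down to about 45 mm.

Request:
drive_tool:
  increments:
    - {"claw":0.01,"dx":0,"dy":0,"dz":0.008,"wx":0,"wy":0,"wz":0}
    - {"claw":0.01,"dx":0,"dy":0,"dz":0.008,"wx":0,"wy":0,"wz":0}
    - {"claw":0.01,"dx":0,"dy":0,"dz":0.008,"wx":0,"wy":0,"wz":0}
    - {"claw":0.01,"dx":0,"dy":0,"dz":0.005,"wx":0,"wy":0,"wz":0}
    - {"claw":0.01,"dx":0,"dy":0,"dz":0.005,"wx":0,"wy":0,"wz":0}
    - {"claw":0.01,"dx":0,"dy":0,"dz":0,"wx":0,"wy":0,"wz":0}
    - {"claw":0.01,"dx":0,"dy":0,"dz":0,"wx":0,"wy":0,"wz":0}
    - {"claw":0.01,"dx":0,"dy":0,"dz":0,"wx":0,"wy":0,"wz":0}
    - {"claw":0.01,"dx":0,"dy":0,"dz":0,"wx":0,"wy":0,"wz":0}
    - {"claw":0.01,"dx":0,"dy":0,"dz":0,"wx":0,"wy":0,"wz":0}

```text
t: 8.25
eef_pos: [0.5974, -0.0147, 0.1384]
tool_rot: [0.0, 0.622, 0.783, 0.0]
contact_force: [-0.3, -0.3, 3.0]
gripper_width: 0.241
grasp_force: 59.2
```

```bash
python3 - <<'E'
from h import *
import cv2
go(.437,.2835,.232)
p,d=read_camera("side")
f=lambda i,x,y:cv2.resize(i[y:y+150,x:x+200],None,fx=3,fy=3,interpolation=cv2.INTER_CUBIC)
cv2.imwrite("pics/i1.png",f(p,200,170)[:,:,::-1])
E
```

```text
t 8.25 p [ 0.5974 -0.0147  0.1384] tilt z [ 1.e-04 -0.e+00 -1.e+00] F [-0.3 -0.3  3. ] w 0.0206 g 59.21539935981855
d [ 0.3268 -0.0883 -0.0936]
```

View pics/i1.png

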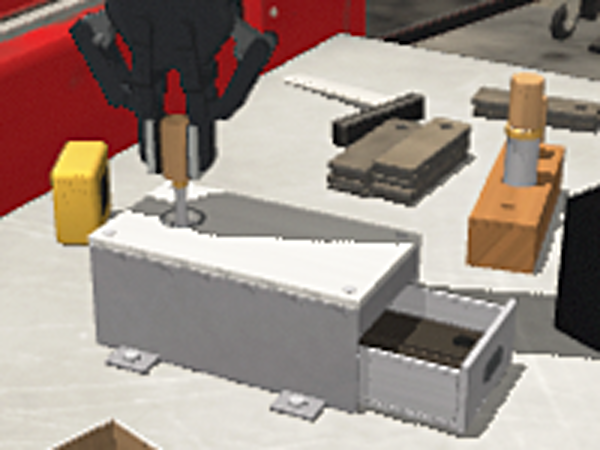

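The tray is fully out. Next: withdraw, carry the pin to the carton.

Request:
drive_tool:
  increments:
    - {"claw":0.01,"dx":0,"dy":0,"dz":-0.01,"wx":0,"wy":0,"wz":0}
    - {"claw":0.01,"dx":0,"dy":0,"dz":-0.02,"wx":0,"wy":0,"wz":0}
    - {"claw":0.01,"dx":0,"dy":0,"dz":-0.02,"wx":0,"wy":0,"wz":0}
    - {"claw":0.01,"dx":0,"dy":0,"dz":-0.025,"wx":0,"wy":0,"wz":0}
    - {"claw":0.01,"dx":0,"dy":0,"dz":-0.025,"wx":0,"wy":0,"wz":0}
    - {"claw":0.01,"dx":0,"dy":0,"dz":0,"wx":0,"wy":0,"wz":0}
    - {"claw":0.01,"dx":0.0327,"dy":-0.0088,"dz":0,"wx":0,"wy":0,"wz":0}
    - {"claw":0.01,"dx":0.0327,"dy":-0.0088,"dz":0,"wx":0,"wy":0,"wz":0}
    - {"claw":0.01,"dx":0.0327,"dy":-0.0088,"dz":0,"wx":0,"wy":0,"wz":0}
    - {"claw":0.01,"dx":0.0327,"dy":-0.0088,"dz":0,"wx":0,"wy":0,"wz":0}
    - {"claw":0.01,"dx":0.0327,"dy":-0.0088,"dz":0,"wx":0,"wy":0,"wz":0}
    - {"claw":0.01,"dx":0.0327,"dy":-0.0088,"dz":0,"wx":0,"wy":0,"wz":0}
    - {"claw":0.01,"dx":0.0327,"dy":-0.0088,"dz":0,"wx":0,"wy":0,"wz":0}
    - {"claw":0.01,"dx":0.0327,"dy":-0.0088,"dz":0,"wx":0,"wy":0,"wz":0}
    - {"claw":0.01,"dx":0.0327,"dy":-0.0088,"dz":0,"wx":0,"wy":0,"wz":0}
    - {"claw":0.01,"dx":0.0327,"dy":-0.0088,"dz":0,"wx":0,"wy":0,"wz":0}
    - {"claw":0.01,"dx":0,"dy":0,"dz":0,"wx":0,"wy":0,"wz":0}
    - {"claw":0.01,"dx":0,"dy":0,"dz":0,"wx":0,"wy":0,"wz":0}

```text
t: 10.55
eef_pos: [0.4373, 0.283, 0.2379]
tool_rot: [0.0, 0.622, 0.783, -0.001]
contact_force: [-0.7, -0.0, -0.5]
gripper_width: 0.243
grasp_force: 58.8
```

```bash
python3 - <<'E'
from h import *
import cv2
go(.437,.2835,.13,13.2)
p,d=read_camera("side");q=read_camera("top")[0]
f=lambda i,x,y:cv2.resize(i[y:y+200,x:x+130],None,fx=3,fy=3,interpolation=cv2.INTER_CUBIC)
cv2.imwrite("pics/j1.png",np.hstack([f(p,170,250),f(q,120,150)])[:,:,::-1])
E
```

```text
t 10.55 p [0.4373 0.283  0.2379] tilt z [-4.e-04 -1.e-03 -1.e+00] F [-0.7 -0.  -0.5] w 0.0207 g 58.80284778191708
d [ 6.000e-04 -1.000e-04  1.079e-01]
turn deg [-0.04  0.05 -0.06] q [-0.19  0.3  -0.6   1.91  0.2   0.99 -0.65]
```

View pics/j1.png

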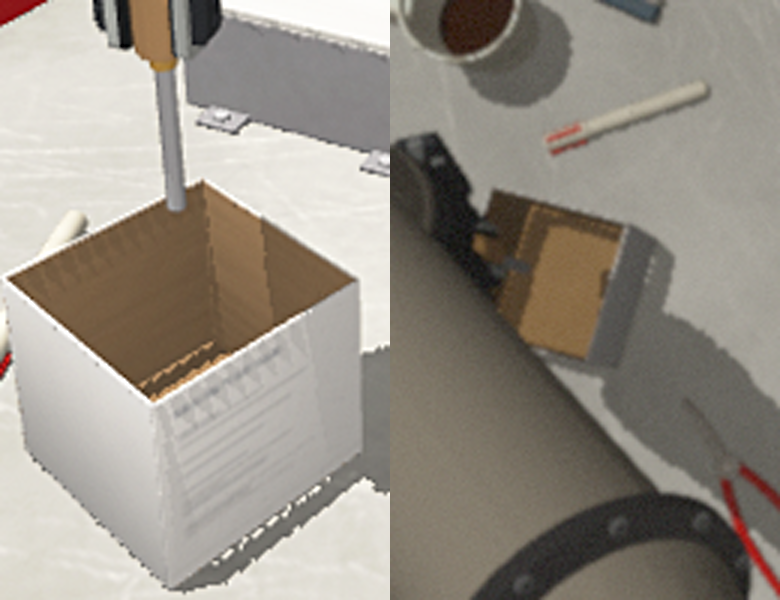

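Pin is centred over the carton. Lower, release, retract.

Request:
drive_tool:
  increments:
    - {"claw":0.01,"dx":0,"dy":0,"dz":0.02,"wx":0,"wy":0,"wz":0}
    - {"claw":0.01,"dx":0,"dy":0,"dz":0.02,"wx":0,"wy":0,"wz":0}
    - {"claw":0.01,"dx":0,"dy":0,"dz":0.02,"wx":0,"wy":0,"wz":0}
    - {"claw":0.01,"dx":0,"dy":0,"dz":0.02,"wx":0,"wy":0,"wz":0}
    - {"claw":0.01,"dx":0,"dy":0,"dz":0.02,"wx":0,"wy":0,"wz":0}
    - {"claw":0.01,"dx":0,"dy":0,"dz":0.01,"wx":0,"wy":0,"wz":0}
    - {"claw":0.01,"dx":0,"dy":0,"dz":0,"wx":0,"wy":0,"wz":0}
    - {"claw":0.05,"dx":0,"dy":0,"dz":0,"wx":0,"wy":0,"wz":0}
    - {"claw":0.05,"dx":0,"dy":0,"dz":0,"wx":0,"wy":0,"wz":0}
    - {"claw":0.05,"dx":0,"dy":0,"dz":0,"wx":0,"wy":0,"wz":0}
    - {"claw":0.05,"dx":0,"dy":0,"dz":-0.02,"wx":0,"wy":0,"wz":0}
    - {"claw":0.05,"dx":0,"dy":0,"dz":-0.03,"wx":0,"wy":0,"wz":0}
    - {"claw":0.05,"dx":0,"dy":0,"dz":-0.04,"wx":0,"wy":0,"wz":0}
    - {"claw":0.05,"dx":0,"dy":0,"dz":-0.04,"wx":0,"wy":0,"wz":0}
    - {"claw":0.05,"dx":0,"dy":0,"dz":0,"wx":0,"wy":0,"wz":0}
    - {"claw":0.05,"dx":0,"dy":0,"dz":0,"wx":0,"wy":0,"wz":0}
    - {"claw":0.05,"dx":0,"dy":0,"dz":0,"wx":0,"wy":0,"wz":0}
    - {"claw":0.05,"dx":0,"dy":0,"dz":0,"wx":0,"wy":0,"wz":0}

```text
t: 12.9
eef_pos: [0.4369, 0.2835, 0.2573]
tool_rot: [-0.0, 0.621, 0.783, -0.001]
contact_force: [-0.7, 0.6, -0.8]
gripper_width: 0.585
grasp_force: 0.0
```

```bash
python3 - <<'E'
from h import *
import cv2
go(.437,.2835,.13)
p,d=read_camera("side")
cv2.imwrite("pics/k1.png",p[170:450,100:420,::-1].repeat(2,0).repeat(2,1))
E
```

```text
t 12.9 p [0.4369 0.2835 0.2573] tilt z [-1.6e-03 -8.0e-04 -1.0e+00] F [-0.7  0.6 -0.8] w 0.0499 g 0.0
d [1.000e-04 4.000e-04 1.273e-01]
```

View pics/k1.png

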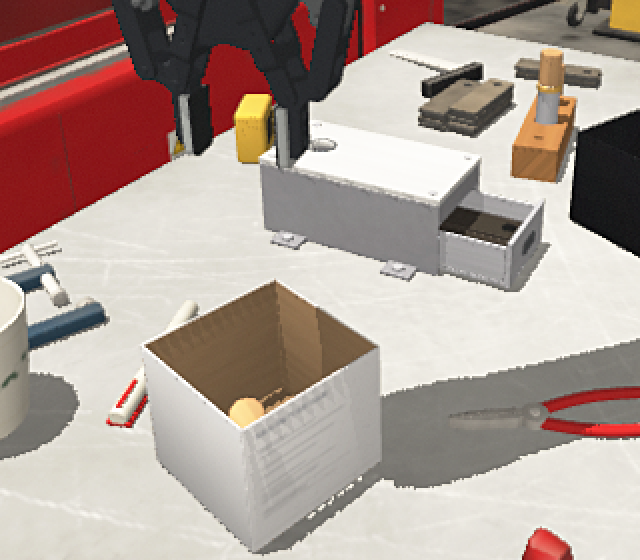

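The pin's handle shows inside the carton at about (246,408), leaning below the rim. The tray is out and the gripper is clear.

```bash
python3 -c "
from station import *
print(hand_in())"
```

```text
the job is handed in; nothing more can be done
None
```

The release pin freed the tray, which popped fully out, and the pin now leans inside the white carton. The job was handed in at about 13 s of the 48 s allowed, but no verdict came back.

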